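# Try the document box's wing latch, free it if caught, and hold the lid open

## Task

Hold the steel document box open for a colleague who has both hands full of booklets. Before turning its wing latch at all, try whether the lid lifts, because nobody can see whether the tongue underneath is caught; if it is, turn the wing a quarter turn to free it. Then raise the lid to about 40 degrees and finish while still holding it there, since it falls shut when let go; do not let it drop on the way, and leave the stamp, stapler and booklet pack where they are.

Things in the scene. Friction and masses are not known exactly. Their poses are not given: they have to be found in the camera images.
- docbox: grey sheet-steel document box, heavy, fixed to the spot, 240 mm (its x) by 330 mm (its y), rim 112 mm above the table, booklets inside. Origin: centre of its underside, z up. Its front, with the latch, is at its +x, which points towards the robot give or take 0.4 rad (so its yaw is near pi); its back, with the hinge, is at -x
- lid (a joint): lid angle, rad: 0 shut, grows as its front edge rises, stop at 1.25. Grey steel plate 246 x 338 x 3 mm with a 16 mm skirt, 0.6 to 0.9 kg with latch; no stay, falls shut from any angle. While the tongue is caught it still has about 4 mm of play at the latch: it rises about 0.02 rad, then stops hard; an uncaught lid simply lifts
- lid_hinge (a point): middle of the lid's hinge line, 3 mm behind the box's back wall and 0.5 mm above the rim; axes fixed to the lid: x along the lid from hinge to front edge (246 mm away), y along the hinge line, z out of the lid's upper face, which lies 3 mm above this point
- wing (a joint): angle of the wing latch on the lid, rad, positive anticlockwise from above; 0: wing in line from hinge to front. Turns 2.5 each way, stiff (0.07 N m), stays where put; starts between -0.7 and 0.7. A steel tongue hidden under the lid turns with it. A quarter turn (1.3 to 1.6 rad) either way frees a caught tongue; a needless turn may catch a free one
- wing_grip (a point): centre of the latch's black wing, an upright bar 48 mm long (point x), 11 thick (y), 28 high (z, 14 below to 14 above this point), on a 4 mm high round steel plate of 15 mm radius. This point is 18 mm above the lid's upper face, midway across the lid, 198 mm from the hinge line; turns with the wing, tilts with the lid
- wing_end (a point): end of the wing, 24 mm along its length from wing_grip, same axes. The wing's direction does not tell if the lid is caught: the tongue is clamped to the stem at an unknown angle and catches under a keeper at the front rim within about 0.6 rad either side of pointing at the front
- stamp: grey and black self-inking stamp, 46 by 62 mm, 92 mm tall; origin under its centre; to be left alone
- stapler: black stapler, 150 mm long (x), 36 mm wide, 58 mm tall; origin under its centre; to be left alone
- pack: blue pack of booklets in a paper band, lying flat, 205 by 82 by 34 mm; origin under its centre; to be left alone

How it is judged:
By the outcome, as a careful person would: the job done as asked, in the order asked, and still so for the second after the job is handed in, while the arm keeps its last pose, push and grip.
It also fails if it takes over 32 s, if anything falls off the work surface, if the arm or the gripper's body presses on something with over 40 N, if the wrist force passes 120 N, or if a joint passes its speed limit or range.

## Robot

A 6-joint arm with a two-finger parallel gripper is mounted at the origin on the work surface. World frame = base frame: x ahead of the robot, y to its left, z up, the work surface at z = 0. Lengths are in m, angles in rad, forces in N, time in s.
With the tool pointing down it reaches from about 0.3 to 0.875 m from the base axis. Payload 6.4 kg.
Tool frame: the origin (TCP) lies midway between the tips of the shut fingers; the grasp point (between the pads) lies 19 mm behind it; x points along the fingers, y is the direction in which the jaws open and shut, and the axes are right-handed (so a half turn about x gives the same grasp; the last joint's range is limited). The gripper opens to 85 mm and grips with 20 to 120 N. Pads are 22 mm wide; open, the fingers measure 114 mm over their backs; the gripper's body (76 mm by 85 mm) begins 54 mm behind the grasp point. The pads swing forward as they close: fully open they stand 13 mm farther back than shut.
Start: joints at [1.114, 0.181, 1.607, -0, 1.354, -0.206], TCP at [0.143, 0.557, 0.231] pointing down, gripper open.
Joint ranges: [-2.99, 2.99], [-0.89, 2.07], [0.3, 2.58], [-1.14, 4.28], [0, 2.63], [-3.12, 3.12]. Speed limits (rad/s): [2.57, 2.57, 3.01, 3.14, 3.14, 3.14].

## Interface

Orientations are given as a unit quaternion [w, x, y, z].
In Python, from bench import ctrl gives the robot as it stands.
- The arm moves only by the tool step_arm, never from a script. Its argument "motion" is a list of rows, each a list of 7 numbers: the shift along the tool's x, y, z in mm, then the turn, a rotation vector about the tool's x, y, z in degrees, then the closure in counts, from 0 (fully open) to 255 (shut). In form: [[tx, ty, tz, rx, ry, rz, hand], ...]. A call has 1 to 10 rows; each row is the pose to reach, as a shift and turn from the pose commanded when the call began, along the tool's axes at that moment; what a row does not reach only later rows make up. A row lasts 1/8 s, in which the tool goes at most 62.5 mm and 10.7 degrees, less where a joint would pass 70% of its speed; a pose out of reach is approached as far as the arm can. A call with a gripper value outside its range is refused whole. The fingers move at their own pace and stop on an object; the grip force is fixed at half the most. Time passes only in rows, so rows that repeat a pose let the fingers close. It gives the time, the measured TCP pose, the force and the opening at its end, in the units of the state.
- ctrl.get_obs(): the state, without advancing time (a new reading comes with each control period).
- ctrl.camera(name): name is "scene" or "top"; returns (picture, depth): 400x640x3 uint8, red, green, blue; 400x640 float32, m along the optical axis (not along the pixel's ray), 0 where there is no reading.
- ctrl.camera_info(name): a dict with "fx", "fy", "cx", "cy" (pixels), "dist_coeffs" ([k1, k2, p1, p2, k3] as OpenCV has them; the pictures are not rectified), "T" (4x4, takes a point from camera to world coordinates). Camera axes: x right, y down, z forward; pixel columns grow to the right and rows downward; lengths in m; the calibration is good to about 2 mm. A picture is of the moment at which its call begins. camera_info takes no time and is no camera call.
- ctrl.hand_in(): hands the job in, once; it reports no verdict.
The state is a dict: "time_s": time; "q": joint angles; "dq": joint speeds; "joint_efforts": joint torques, N m; "eef_pos": TCP position; "eef_rot": TCP orientation; "wrist_force": force on the tool from outside, world axes, zero at the start; "torque": the same for the moment, N m; "opening": opening from 0.0 (shut) to 1.0 (fully open).
Only numpy, scipy, OpenCV 4.12 (cv2) and the standard library are available. Lean on these libraries where they do the work, as an engineer would, in place of code of your own. Each camera call takes 0.05 s, during which the arm holds its last target. There are 200 camera calls.

## Working session

There is one attempt and no reset: what is moved stays moved. The work goes in short steps, Python scripts to look and compute and a tool call to move; the robot and the scene stay as the last step left them, time stands still between calls to the robot, and variables do not carry over. Pictures are saved under pics/ and viewed, about 8 in all and at most 12, crops included, and the job is handed in when it is done.

Besides the shell and the picture viewer there is one more tool, called as name(argument=value, ...) on one line, values as JSON. step_arm: Moves the arm, as the interface text tells. Its arguments: {"type":"object","properties":{"motion":{"type":"array","items":{"type":"array","items":{"type":"number"}}}},"required":["motion"]}

```bash
ls; mkdir -p pics; python3 - <<'E'
from bench import ctrl
import cv2,numpy as np
for n in ("scene","top"):
    p,d=ctrl.camera(n); cv2.imwrite(f"pics/{n}0.png",p[:,:,::-1]); np.savez(f"pics/{n}0.npz",p=p,d=d)
    i=ctrl.camera_info(n); print(n,{k:np.round(v,4).tolist() for k,v in i.items()})
a=cv2.imread("pics/scene0.png")
print(ctrl.get_obs())
E
```

```text
pics
scene {'fx': 482.2259, 'fy': 482.2259, 'cx': 319.3434, 'cy': 199.6577, 'dist_coeffs': [-0.1181, 0.0, 0.0, 0.0, 0.0], 'T': [[-0.2829, 0.7908, -0.5428, 1.1989], [0.959, 0.2423, -0.1469, 0.2174], [0.0154, -0.5621, -0.8269, 1.0627], [0.0, 0.0, 0.0, 1.0]]}
top {'fx': 483.4456, 'fy': 483.4456, 'cx': 320.0667, 'cy': 190.8251, 'dist_coeffs': [-0.0089, 0.0, 0.0, 0.0, 0.0], 'T': [[0.0032, -0.994, 0.1089, 0.4634], [-1.0, -0.0039, -0.007, 0.0312], [0.0074, -0.1089, -0.994, 1.1009], [0.0, 0.0, 0.0, 1.0]]}
{'time_s': 0.1, 'q': array([ 1.11369216e+00,  1.81494341e-01,  1.60793397e+00,  2.13296933e-05,
        1.35382033e+00, -2.06305115e-01]), 'dq': array([-5.49915853e-04, -2.26055402e-03, -2.17462126e-03, -3.18817147e-04,
        2.35662126e-04,  1.34753300e-05]), 'joint_efforts': array([ 1.56899541e-04, -4.45876944e+01, -3.52240062e+01, -3.78198592e-04,
        4.10096443e-03,  5.99742839e-05]), 'eef_pos': array([0.14244881, 0.55654254, 0.2304462 ]), 'eef_rot': array([ 0.70135635,  0.08788906,  0.7017516 , -0.0889914 ]), 'wrist_force': array([ 0.77268353,  0.19626172, -0.37607726]), 'torque': array([ 0.0302264 , -0.01241558, -0.02064275]), 'opening': 0.9996681026783129}
```

View pics/scene0.png

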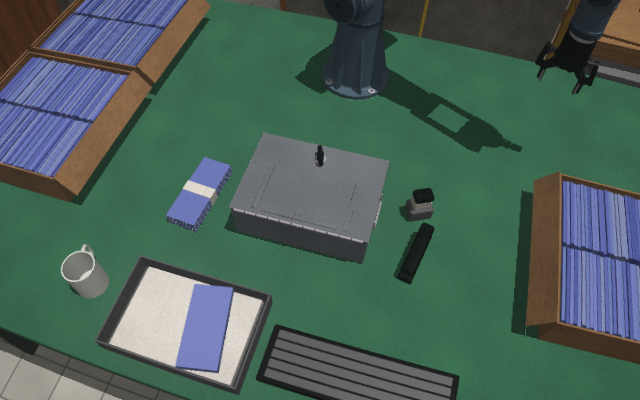

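View pics/top0.png

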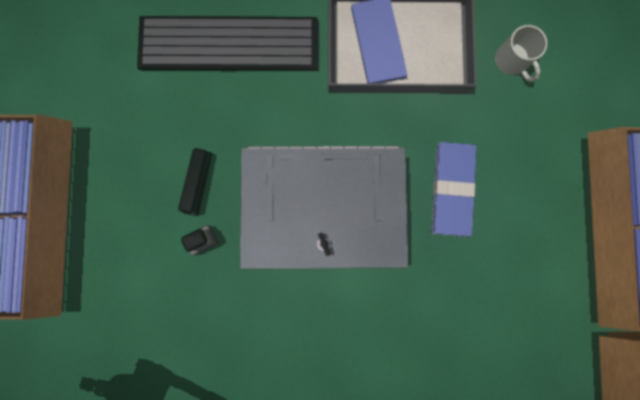

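The scene view shows the box centred near (310,200) with the wing at (320,155). In the top view the lid spans cols 240–408 and rows 147–268, and the wing is near (324,244). The stamp and stapler are on the +y side, and the pack is on the −y side.

```bash
cat > h.py <<'E'
import numpy as np,cv2
from bench import ctrl
def cloud(n,d):
    i=ctrl.camera_info(n); K=np.array([[i['fx'],0,i['cx']],[0,i['fy'],i['cy']],[0,0,1]])
    v,u=np.mgrid[:400,:640]; uv=np.stack([u,v],-1).reshape(-1,1,2).astype(np.float32)
    r=cv2.undistortPoints(uv,K,np.array(i['dist_coeffs'])).reshape(400,640,2)
    c=np.dstack([r*d[...,None],d]); T=np.array(i['T']); return c@T[:3,:3].T+T[:3,3]
E
python3 - <<'E'
from h import *
for n in ("scene","top"):
    z=np.load(f"pics/{n}0.npz"); P=cloud(n,z['d']); X,Y,Z=P[...,0],P[...,1],P[...,2]
    p=z['p'].astype(int)
    reg=(X>.25)&(X<.75)&(Y>-.2)&(Y<.25)&(z['d']>0)
    lid=reg&(Z>.095)&(Z<.125)&(p.max(2)-p.min(2)<40)
    lab=cv2.connectedComponentsWithStats(lid.astype(np.uint8)); k=1+np.argmax(lab[2][1:,4]); lid=lab[1]==k
    r=cv2.minAreaRect(P[lid][:,:2].astype(np.float32)); print(n,"lid z med",np.median(Z[lid]),"rect",r,cv2.boxPoints(r).round(4).tolist())
    A=np.c_[X[lid],Y[lid],np.ones(lid.sum())]; print(" plane",np.linalg.lstsq(A,Z[lid],rcond=None)[0])
    # wing by colour: dark near front
    w=reg&(X<.52)&(X>.3)&(abs(Y-.02)<.08)&(Z>np.median(Z[lid])+.007)
    q=P[w]; print(" wing",w.sum(),q.mean(0),q.min(0),q.max(0),"z95",np.percentile(q[:,2],[50,90]))
    top=q[q[:,2]>q[:,2].max()-.01]; c=top.mean(0); e,V=np.linalg.eigh(np.cov(top[:,:2].T)); print(" top",len(top),c,e**.5*1e3,V[:,1])
    v,u=np.where(w); print(" px",u.mean(),v.mean())
s=cv2.imread("pics/scene0.png")[130:180,290:350]; t=cv2.imread("pics/top0.png")[220:270,294:354]
cv2.imwrite("pics/c1.png",np.vstack([cv2.resize(a,None,fx=9,fy=6*1,interpolation=2) if 0 else cv2.resize(a,(720,600),interpolation=2)[0:600] for a in [np.hstack([s,t])]]))
E
```

```text
scene lid z med 0.11705411282284994 rect ((0.5361785888671875, 0.016432449221611023), (0.25635069608688354, 0.34003907442092896), 0.48302751779556274) [[0.4065999984741211, 0.18539999425411224], [0.40939998626708984, -0.15469999611377716], [0.6657999753952026, -0.1525000035762787], [0.6628999710083008, 0.1875]]
 plane [-0.00796823  0.00014022  0.12112057]
 wing 110 [0.46682614 0.01819318 0.14374995] [0.44000442 0.00510609 0.1243061 ] [0.48491202 0.02924686 0.15332588] z95 [0.14668074 0.15073223]
 top 74 [0.46284806 0.01707272 0.14821197] [ 3.61748799 13.47032329] [-0.92959662 -0.36857852]
 px 320.1272727272727 154.72727272727272
top lid z med 0.11719812975305377 rect ((0.5408960580825806, 0.01635640859603882), (0.24857257306575775, 0.3386438190937042), 0.19431796669960022) [[0.41600000858306885, 0.18529999256134033], [0.4171999990940094, -0.1534000039100647], [0.6657999753952026, -0.1525000035762787], [0.6646000146865845, 0.18610000610351562]]
 plane [0.00292221 0.00062901 0.11563712]
 wing 149 [0.46389499 0.01582584 0.14750737] [0.4415676  0.00451672 0.12506937] [0.4865133  0.02626953 0.15401793] z95 [0.14765836 0.15027731]
 top 141 [0.46373628 0.01571309 0.14789401] [ 3.50380641 12.8649989 ] [-0.93721647 -0.34874817]
 px 324.2953020134228 243.54362416107384
```

View pics/c1.png

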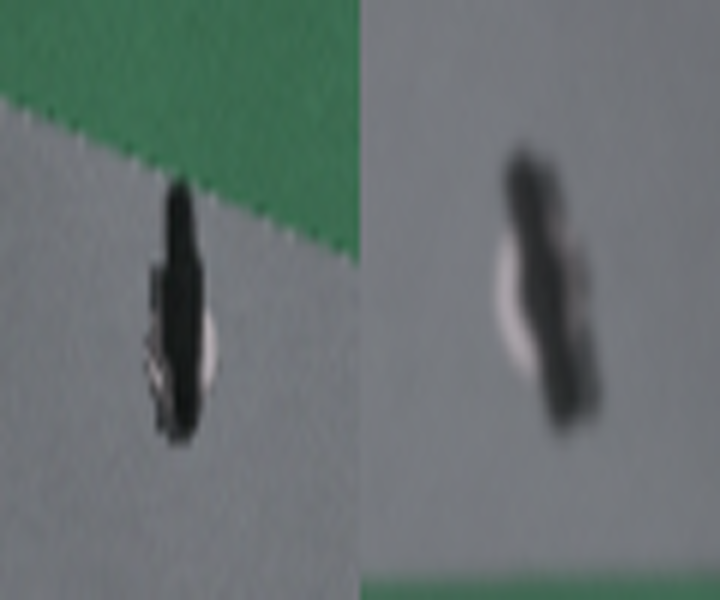

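```bash
cat >> h.py <<'E'
from scipy.spatial.transform import Rotation as Ro
def pose():
    o=ctrl.get_obs(); q=o['eef_rot']; return o,o['eef_pos'],Ro.from_quat([q[1],q[2],q[3],q[0]])
def rel(p,R):
    o,p0,R0=pose(); return np.r_[R0.inv().apply(p-p0)*1e3,np.degrees((R0.inv()*R).as_rotvec())].round(1)
def lidpose(th,wa,c=(.6635,.016,.1125),L=.199,H=.0105): # TCP pose for tool gripping wing at lid angle th, wing angle wa; H: TCP above lid hinge-line plane
    fx=np.array([-np.cos(th),0,np.sin(th)]); n=np.array([np.sin(th),0,np.cos(th)]); hy=np.cross(n,fx)
    w=np.cos(wa)*fx+np.sin(wa)*hy; y=np.cross(w,-n) # tool x=-n, z=w or so
    x=-n; z=np.cross(x,y); return np.array(c)+L*fx+H*n, Ro.from_matrix(np.c_[x,y,z])
E
python3 - <<'E'
from h import *
o,p,R=pose(); print(R.as_matrix().round(2).tolist())
for s in (0,np.pi):
  P,Q=lidpose(0,.36+s); print(P,Q.as_matrix().round(2).tolist()); P[2]=.175; print(rel(P,Q))
E
```

```text
[[-0.0, 0.25, 0.97], [-0.0, 0.97, -0.25], [-1.0, -0.0, -0.0]]
[0.4645 0.016  0.123 ] [[-0.0, 0.35, -0.94], [0.0, -0.94, -0.35], [-1.0, 0.0, -0.0]]
[ 5.600e+01 -4.436e+02  4.461e+02  1.450e+02  1.000e-01  1.000e-01]
[0.4645 0.016  0.123 ] [[0.0, -0.35, 0.94], [0.0, 0.94, 0.35], [-1.0, 0.0, 0.0]]
[ 5.600e+01 -4.436e+02  4.461e+02 -3.500e+01 -0.000e+00  1.000e-01]
```

step_arm(motion=[[20,-60,60,-9,0,0,0],[40,-100,100,-18,0,0,0],[56,-140,140,-26,0,0,0],[56,-180,181,-35,0,0,0],[56,-225,226,-35,0,0,0],[56,-270,271,-35,0,0,0],[56,-315,316,-35,0,0,0],[56,-360,362,-35,0,0,0],[56,-405,407,-35,0,0,0],[56,-443,446,-35,0,0,0]])

```text
time_s: 1.35
eef_pos: [0.4573, 0.0286, 0.1752]
eef_rot: [0.696, -0.126, 0.696, 0.127]
wrist_force: [1.3, 0.6, -0.1]
opening: 1.004
```

step_arm(motion=[[0,0,0,0,0,0,0],[0,0,0,0,0,0,0]])

```text
time_s: 1.6
eef_pos: [0.456, 0.0307, 0.1747]
eef_rot: [0.695, -0.126, 0.696, 0.127]
wrist_force: [0.0, 0.2, -0.1]
opening: 0.998
```

```bash
python3 - <<'E'
from h import *
o,p,R=pose(); P,Q=lidpose(0,.36+np.pi); P[2]=.124; print(o['time_s'],p,o['q'].round(3),rel(P,Q),o['wrist_force'])
p,d=ctrl.camera("scene"); cv2.imwrite("pics/s1.png",cv2.resize(p[60:210,220:420,::-1],(800,600),interpolation=2))
E
```

```text
1.6 [0.4560026  0.03067732 0.17469043] [-0.194 -0.026  1.949  0.     1.22  -2.124] [ 50.7 -16.8   2.9  -0.1  -0.1  -0.1] [ 0.01810241  0.24669183 -0.10536401]
```

View pics/s1.png

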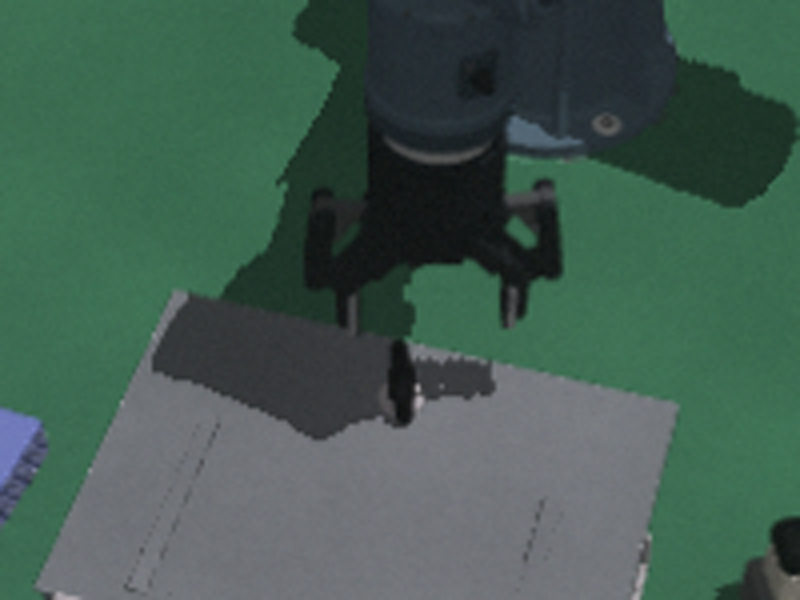

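The crop shows the open fingers at (345,310) and (510,310), straddling the wing at (400,380). They are slightly to one side, which agrees with the computed 17 mm offset. I'll correct that, descend and close.

step_arm(motion=[[0,-17,3,0,0,0,0],[0,-17,3,0,0,0,0],[20,-17,3,0,0,0,0],[40,-17,3,0,0,0,0],[50,-17,3,0,0,0,0],[50,-17,3,0,0,0,0],[50,-17,3,0,0,0,120]])

```text
time_s: 2.52
eef_pos: [0.4661, 0.0157, 0.126]
eef_rot: [0.696, -0.127, 0.695, 0.127]
wrist_force: [0.0, -0.3, 0.1]
opening: 0.814
```

```bash
python3 - <<'E'
from h import *
o,p,R=pose(); P,Q=lidpose(0,.36+np.pi); P[2]=.124; print(o['time_s'],p,rel(P,Q),o['wrist_force'],o['opening'])
t,d=ctrl.camera("scene"); s,_=ctrl.camera("top")
a=np.hstack([cv2.resize(t[125:185,290:350,::-1],(400,400),interpolation=2),cv2.resize(s[215:275,294:354,::-1],(400,400),interpolation=2)])
cv2.imwrite("pics/s2.png",a)
E
```

```text
2.525 [0.46606509 0.01568161 0.12600309] [ 2.   0.9 -1.4  0.   0.1  0. ] [ 0.02726155 -0.32406595  0.07036987] 0.8140527576094787
```

View pics/s2.png

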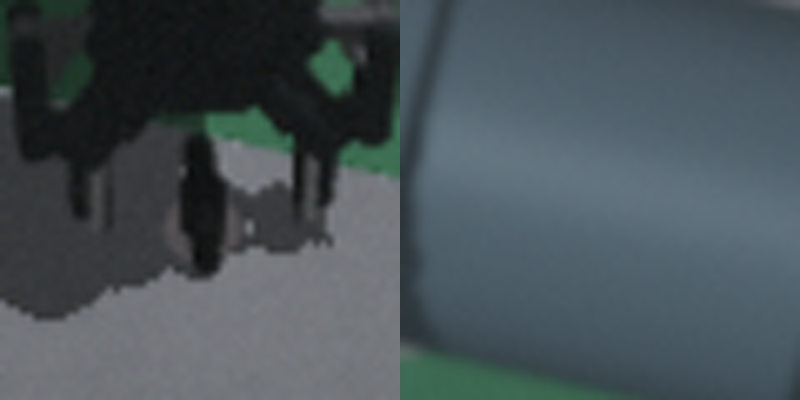

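Left view: the wing at (205,205) sits midway between the fingers at (95,200) and (312,190). The arm hides it in the top view. I'll close the gripper.

step_arm(motion=[[2,1,-1,0,0,0,200],[2,1,-1,0,0,0,255],[2,1,-1,0,0,0,255],[2,1,-1,0,0,0,255],[2,1,-1,0,0,0,255],[2,1,-1,0,0,0,255],[2,1,-1,0,0,0,255],[2,1,-1,0,0,0,255]])

```text
time_s: 3.62
eef_pos: [0.4642, 0.0162, 0.1234]
eef_rot: [0.696, -0.127, 0.696, 0.127]
wrist_force: [-3.0, -0.7, 5.3]
opening: 0.113
```

step_arm(motion=[[-1,0,0,0,0,0,255],[-2,0,0,0,0,0,255],[-3,0,0,0,0,0,255],[-3,0,0,0,0,0,255]])

```text
time_s: 4.12
eef_pos: [0.4643, 0.0162, 0.1261]
eef_rot: [0.696, -0.127, 0.696, 0.127]
wrist_force: [4.2, -1.5, -7.8]
opening: 0.115
```

Gripped: the opening of 0.113 is about 10 mm, close to the wing's 11 mm thickness. I'll carry on with the trial lift gently.

step_arm(motion=[[-0.7,0,0,0,0,0,255],[-1.4,0,0,0,0,0,255],[-2,0,0,0,0,0,255],[-2,0,0,0,0,0,255]])

```text
time_s: 4.62
eef_pos: [0.4644, 0.0162, 0.1276]
eef_rot: [0.696, -0.127, 0.696, 0.127]
wrist_force: [7.8, -3.3, -14.3]
opening: 0.119
```

step_arm(motion=[[-0.7,0,0,0,0,0,255],[-1.4,0,0,0,0,0,255],[-2,0,0,0,0,0,255],[-2,0,0,0,0,0,255]])

```text
time_s: 5.12
eef_pos: [0.4642, 0.0163, 0.1283]
eef_rot: [0.696, -0.126, 0.696, 0.127]
wrist_force: [13.7, -2.9, -26.9]
opening: 0.117
```

step_arm(motion=[[-0.7,0,0,0,0,0,255],[-1.4,0,0,0,0,0,255],[-1.4,0,0,0,0,0,255]])

```text
time_s: 5.5
eef_pos: [0.4642, 0.0163, 0.1287]
eef_rot: [0.696, -0.126, 0.696, 0.127]
wrist_force: [17.0, -3.6, -35.4]
opening: 0.113
```

The lid stopped after about 4–5 mm and the force climbed to 35 N with almost no further motion, so the tongue is caught. I'll lower the lid again, then turn the wing clockwise.

step_arm(motion=[[3,0,0,0,0,0,255],[6,0,0,0,0,0,255],[7.5,0,0,0,0,0,255],[7.5,0,0,0,0,0,255],[7.5,0,0,0,0,0,255]])

```text
time_s: 6.12
eef_pos: [0.4642, 0.0162, 0.1244]
eef_rot: [0.696, -0.127, 0.696, 0.127]
wrist_force: [2.0, -2.4, -5.3]
opening: 0.115
```

step_arm(motion=[[0,0,0,5,0,0,255],[0,0,0,12,0,0,255],[0,0,0,20,0,0,255],[0,0,0,20,0,0,255]])

```text
time_s: 6.62
eef_pos: [0.4643, 0.0156, 0.1245]
eef_rot: [0.707, -0.004, 0.707, 0.003]
wrist_force: [2.6, -4.4, -6.0]
opening: 0.115
```

Forces stay small, so I'll finish the turn to 84° (1.47 rad).

step_arm(motion=[[0,0,0,8,0,0,255],[0,0,0,16,0,0,255],[0,0,0,24,0,0,255],[0,0,0,32,0,0,255],[0,0,0,40,0,0,255],[0,0,0,48,0,0,255],[0,0,0,56,0,0,255],[0,0,0,64,0,0,255],[0,0,0,64,0,0,255],[0,0,0,64,0,0,255]])

```text
time_s: 7.88
eef_pos: [0.4634, 0.0142, 0.1242]
eef_rot: [0.602, 0.37, 0.602, -0.373]
wrist_force: [-1.4, -12.7, -4.0]
opening: 0.117
```

```bash
python3 - <<'E'
from h import *
o,p,R=pose(); wa=.36-np.radians(84); print(o['time_s'],p,o['q'].round(2),o['wrist_force'],o['torque'],o['opening'])
H=p[2]-.1125; wa=np.arctan2(-R.as_matrix()[1,2],-R.as_matrix()[0,2]); print('wa',wa-np.pi,wa)
c=(p[0]+.198,p[1],.1125)
for th in np.radians([3,5,10,15,20,25,30,35,40]):
    P,Q=lidpose(th,wa,c=c,L=.198,H=H); print(round(np.degrees(th)),rel(P,Q))
E
```

```text
7.875 [0.46340541 0.01418987 0.12420828] [-0.22  0.06  1.97 -0.    1.11 -0.69] [ -1.35378669 -12.69668329  -3.97797418] [-1.99626419  0.33925115 -0.05046583] 0.11669012313439694
wa -1.1058775180996987 2.0357151354900944
3 [-10.3   0.8   0.4  -0.    1.5  -2.5]
5 [-17.2   1.5   0.8  -0.    2.4  -4.3]
10 [-34.2   4.4   2.3  -0.    4.6  -8.7]
15 [-50.9   8.6   4.5  -0.    6.9 -13.2]
20 [-67.   14.    7.3  -0.    9.1 -17.7]
25 [-82.6  20.7  10.8  -0.   11.4 -22.1]
30 [-97.5  28.6  14.8  -0.1  13.6 -26.6]
35 [-1.115e+02  3.760e+01  1.940e+01 -1.000e-01  1.580e+01 -3.110e+01]
40 [-1.246e+02  4.770e+01  2.450e+01 -1.000e-01  1.810e+01 -3.560e+01]
```

step_arm(motion=[[-5,0.4,0.2,0,0.8,-1.3,255],[-10.3,0.8,0.4,0,1.5,-2.5,255],[-17.2,1.5,0.8,0,2.4,-4.3,255],[-17.2,1.5,0.8,0,2.4,-4.3,255]])

```text
time_s: 8.38
eef_pos: [0.4652, 0.0142, 0.1416]
eef_rot: [0.574, 0.354, 0.628, -0.388]
wrist_force: [-2.4, -11.5, -5.7]
opening: 0.118
```

```bash
python3 - <<'E'
from h import *
o,p,R=pose();print(p,o['q'].round(2),o['torque'].round(2)); wa=2.036
for th in np.radians([5,7.5,10,12.5,15,17.5,20,22.5]):
    P,Q=lidpose(th,wa,c=(.6615,.0142,.1125),L=.198,H=.0117); print(np.degrees(th).round(1),rel(P,Q))
E
```

```text
[0.46518313 0.01420573 0.14163203] [-0.21  0.1   1.89 -0.02  1.23 -0.67] [-1.87  0.26  0.16]
5.0 [ 0.2  0.1  0.1 -0.  -0.   0.1]
7.5 [-8.4  0.7  0.4 -0.   1.1 -2.1]
10.0 [-17.    1.7   0.8  -0.    2.2  -4.4]
12.5 [-25.5   2.9   1.5  -0.    3.3  -6.6]
15.0 [-34.    4.5   2.3  -0.    4.4  -8.9]
17.5 [-42.4   6.5   3.3  -0.    5.6 -11.1]
20.0 [-50.7   8.8   4.4  -0.    6.7 -13.3]
22.5 [-58.8  11.3   5.7  -0.    7.8 -15.6]
```

The lid is free: it has risen 17 mm with about 6 N of load. I'll continue along the arc.

step_arm(motion=[[-8.4,0.7,0.4,0,1.1,-2.1,255],[-17,1.7,0.8,0,2.2,-4.4,255],[-25.5,2.9,1.5,0,3.3,-6.6,255],[-34,4.5,2.3,0,4.4,-8.9,255],[-42.4,6.5,3.3,0,5.6,-11.1,255],[-50.7,8.8,4.4,0,6.7,-13.3,255],[-50.7,8.8,4.4,0,6.7,-13.3,255]])

```text
time_s: 9.25
eef_pos: [0.4794, 0.0143, 0.1913]
eef_rot: [0.488, 0.302, 0.697, -0.43]
wrist_force: [-2.5, -9.4, -4.2]
opening: 0.112
```

```bash
python3 - <<'E'
from h import *
o,p,R=pose();print(p,o['q'].round(2),o['torque'].round(2)); wa=2.036
for th in np.radians([20,22.5,25,27.5,30,32.5,35,37.5,40]):
    P,Q=lidpose(th,wa,c=(.6615,.0142,.1125),L=.198,H=.0117); print(np.degrees(th).round(1),rel(P,Q))
E
```

```text
[0.47940493 0.01428362 0.19127267] [-0.18  0.27  1.63 -0.06  1.59 -0.63] [-1.54  0.17  0.5 ]
20.0 [ 0.   0.   0.1 -0.  -0.1 -0. ]
22.5 [-8.6  0.6  0.4 -0.   1.1 -2.2]
25.0 [-17.2   1.6   0.9  -0.    2.2  -4.5]
27.5 [-25.7   2.9   1.5  -0.    3.3  -6.7]
30.0 [-34.2   4.5   2.3  -0.    4.4  -8.9]
32.5 [-42.5   6.5   3.3  -0.    5.6 -11.2]
35.0 [-50.8   8.8   4.4  -0.    6.7 -13.4]
37.5 [-59.   11.4   5.7  -0.    7.8 -15.6]
40.0 [-67.   14.3   7.2  -0.    8.9 -17.9]
```

step_arm(motion=[[-8.6,0.6,0.4,0,1.1,-2.2,255],[-17.2,1.6,0.9,0,2.2,-4.5,255],[-25.7,2.9,1.5,0,3.3,-6.7,255],[-34.2,4.5,2.3,0,4.4,-8.9,255],[-42.5,6.5,3.3,0,5.6,-11.2,255],[-50.8,8.8,4.4,0,6.7,-13.4,255],[-59,11.4,5.7,0,7.8,-15.6,255],[-67,14.3,7.2,0,8.9,-17.9,255],[-67,14.3,7.2,0,8.9,-17.9,255],[-67,14.3,7.2,0,8.9,-17.9,255]])

```text
time_s: 10.5
eef_pos: [0.5173, 0.0146, 0.2486]
eef_rot: [0.36, 0.222, 0.771, -0.476]
wrist_force: [-1.9, -6.6, -3.5]
opening: 0.113
```

```bash
python3 - <<'E'
from h import *
o,p,R=pose();print(p,o['q'].round(2),o['wrist_force'],o['dq'].round(3)); print(rel(*lidpose(np.radians(40),2.036,c=(.6615,.0142,.1125),L=.198,H=.0117)))
for n in ("scene","top"):
    t,d=ctrl.camera(n); P=cloud(n,d)
    if n=="scene": cv2.imwrite("pics/s3.png",t[...,::-1])
    hu=t.astype(int); g=(hu.max(2)-hu.min(2)<30)&(hu.mean(2)>70)
    m=g&(P[...,0]>.56)&(P[...,0]<.65)&(((P[...,1]>-.14)&(P[...,1]<-.07))|((P[...,1]>.09)&(P[...,1]<.17)))&(P[...,2]>.12)&(P[...,2]<.3)
    q=P[m]; print(n,len(q), np.degrees(np.arctan(-np.linalg.lstsq(np.c_[q[:,:2],np.ones(len(q))],q[:,2],rcond=None)[0][0])) if len(q)>20 else None)
E
```

```text
[0.51730217 0.01458582 0.24858887] [-0.14  0.55  1.24 -0.1   2.04 -0.62] [-1.93431349 -6.6045213  -3.49719497] [ 0.001 -0.006  0.005  0.003 -0.008  0.001]
[-0.1 -0.2  0.3 -0.  -0.  -0.1]
scene 2312 40.29906630155219
top 1028 40.060930805573385
```

View pics/s3.png

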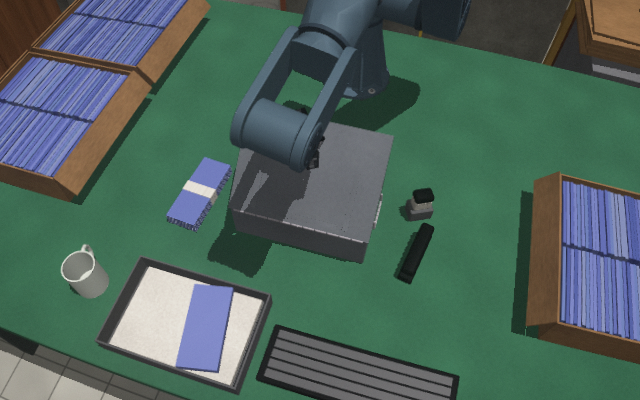

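The picture shows the lid raised, with its front edge near (330,128) and the gripper still holding the wing near (312,155). The pack (200,190), stamp (422,203) and stapler (415,252) are where they were. Both cameras measure the lid at about 40°, so I'm handing in while still gripping.

```bash
python3 -c "
from bench import ctrl
print(ctrl.hand_in()); o=ctrl.get_obs(); print(o['time_s'],o['eef_pos'],o['opening'])"
```

```text
the job is handed in; nothing more can be done
None
the job is handed in; nothing more can be done
```

The lid is open at about 40° and the gripper was still holding it by the wing when I handed in, at about 10.6 s.

- **Trial lift:** Before turning the wing, I gripped it and lifted. The lid stopped hard after 4–5 mm and the force climbed to about 35 N, so the tongue was caught.
- **Freeing it:** I lowered the lid and turned the wing 84° clockwise (about 1.47 rad). It then lifted freely, with about 6 N of load.
- **Raising it:** I raised the lid in steps along its hinge arc, keeping the grip throughout. It did not drop.

**Last checks:** Depth measurements put the lid at 40.3° from the scene camera and 40.1° from the top camera. The tool was within 0.4 mm of its target pose, with the opening steady at 0.113. By eye, the stamp, stapler and pack had not moved in the last picture.

**Small disagreements:**
- Turning the wing left a sideways force of up to 13 N from a slight off-centre grip. It had eased to 7 N by the end.
- The first approach stopped about 17 mm short and was corrected before gripping.
- The final state could not be read after hand-in.

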